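# Lock the pressure-chamber lid, then open its control valve

### The job

The leaf sample is clamped in the lid of the pressure chamber and the lid is sitting loose in its collar. Press the lid down against its seal spring and turn it clockwise until it is fully home, then turn the red control valve clockwise from off all the way to chamber; the valve only frees once the lid is home. Work by feel, firmly but without forcing the lid against its stop or the valve against the interlock, leave everything else on the bench alone, and let go of both when done.

Things in the scene. Friction and masses are not known exactly. Their poses are not given: they have to be found in the camera images.
- console: Fixed bench-top leaf pressure chamber: blue-grey case 260 deep x 380 wide x 110 mm high, aluminium deck, dial gauge at the back right (up to 0.23 m). Origin: centre of its underside, on the bench; x to its back, y to its left, z up. On the deck at x -45 mm: chamber collar (y +75, 132 mm wide foot), control valve (y -30), fixed black rate knob (y -140).
- lid: Loose blue-anodised lid, disc 112 mm across, 12 mm thick, 0.4 to 0.6 kg, a 60 degree wide, 14 mm deep notch in its rim, black T-handle on top. Origin on its axis at the disc's underside, 146.5 mm above the bench at the start; z up, x along the handle bar, which starts 60 (+-2) degrees anticlockwise of the console's x. Three hidden lugs below it sit in the gaps between three claws in the collar.
- lid_handle (a point): Point on the lid's axis at mid height of its handle bar, 34 mm above the lid's origin, axes as the lid's. Bar 84 long x 16 wide x 32 mm tall, from 6 mm above the disc; a brass gland nut and leaf stalk stand 8 and 18 mm over its middle. The bar is clamped on the disc by hand, each time up to 12 degrees off square, so home lies 47 to 73 degrees clockwise of the start and must be felt.
- chamber_axis (a point): On the collar's vertical axis, about which the lid turns, at the collar's top, 140 mm above the bench; axes as the console's. The lid rides on a sprung seal plate: 6 N preload, then 2 N per mm. Its lugs clear the claws once pushed down 3.5 mm (about 8 N by hand); at 6.5 mm the disc bottoms on the collar. Unpressed it turns only 2 to 27 degrees before the lugs strike the claws.
- lid_home (a point): Where the lid's origin lies at home, on the collar's axis 143 mm above the bench; axes as the console's. Pressed, the lid turns clockwise (seen from above) against about 0.1 N m to a solid stop: home. From about 35 degrees on the claws hold it down by themselves. Let go there it stays, 3.5 mm below its start height, its rim notch facing the valve, handle within 13 degrees of the console's x.
- stop (a point): One of the collar's three stops for the lid's lugs, 40 mm from the axis, hidden under the lid; axes as the console's. Pushing on at the stops adds some 26 N per N m. More than 55 N in all on the lid from collar, claws, seal and valve plate is forcing it; seal and claws alone make about 22 N. Keep the moment felt at the stop near 0.6 N m and the push down under 15 N.
- valve (a joint): Control valve angle (rad), growing clockwise seen from above: 0 at off, 1.309 (75 degrees) at chamber, where it has a solid stop. It starts at 0 to 0.06, turns against about 0.12 N m and stays where it is left.
- valve_grip (a point): On the valve's vertical axis, 176 mm above the bench, mid height for gripping its red pointer handle: a bar 66 long x 14 wide x 32 mm tall, 158 to 190 mm above the bench. z up, x along the bar to the pointer end, 44 mm from the axis (other end 22 mm). It points roughly at the robot at off and at the lid at chamber.
- valve_plate (a point): On the valve's axis at its yellow quadrant plate (radius 61 mm, 6 mm thick, 146 to 153 mm above the bench), which turns with the handle; axes as valve_grip. Unless the lid is within 3 degrees of home the plate strikes the lid's rim at about 0.19 rad and the valve goes no further. With the lid home it swings freely into the rim's notch and traps the lid.
- magnifier: Bystander: round hand magnifier, 52 mm lens and 70 mm black handle, 8 mm thick, lying on the console's deck behind the lid. Origin under the middle of its length.
- forceps: Bystander: steel forceps 125 mm long, lying in front of the console. Origin under the middle.
- wash_bottle: Bystander: white bottle with red cap, 68 mm diameter, 150 mm high, to the left of the console. Origin: centre of its foot.
- potted_seedling: Bystander: terracotta pot, 90 mm wide, 76 mm high, with seedlings up to 170 mm, left of the console towards the back. Origin: centre of its foot.
- tube_rack: Bystander: blue rack 70 x 200 mm with capped tubes, 91 mm high, right of the console. Origin: centre of its foot.
- gland_dish: Bystander: clear dish of rubber glands, 90 mm diameter, 12 mm high, in front of the console. Origin: centre of its foot.
- tip_box: Bystander: grey pipette-tip box with orange lid, 87 x 122 x 72 mm, on the right. Origin: centre of its foot.
Things that resemble listed ones, but are neither listed nor needed, are in the scene too. Of the things like the lid, leave any that is green; of the rest the smaller one is meant.

How it is judged (in metres and radians):
On the way, in this order (a step that is already met when the one before it is completed fails the run):
1. the lid has been pressed down and turned clockwise under its claws (handle within 17 degrees of the console's x axis) (z of lid in the frame of console below 0.145 m and angle between the x axis of lid and the x axis of console, either way round below 0.3 rad and horizontal distance between lid and chamber_axis below 0.005 m and angle between lid's own z axis and vertical below 0.05 rad), for 0.2 s.
2. the control valve has been turned to chamber (all of step 1 and value of joint valve above 1.22 rad), for 0.2 s.
At the end, for the whole second after the job is handed in: The valve stands at chamber (joint above 1.22 of 1.309 rad); the lid is at rest under its claws, origin below 145 mm, within 5 mm of the chamber axis, its handle within 17 degrees of the console's x axis, upright within 3 degrees (all of step 2 and linear speed of lid below 0.02 m/s); the robot touches nothing.
It fails at once if the lid is forced: pressed, turned against its stop or struck by the valve's plate with more than 55 N (contact force between lid and console above 55 N).
It fails at once if a bystander is disturbed (moved by more than 30 mm) (distance of any of magnifier, forceps, wash_bottle, potted_seedling, tube_rack, gland_dish, tip_box from where it was at the start of the episode above 0.03 m).
It also fails if it takes over 72 s, if anything falls off the work surface, if the arm or the gripper's body presses on something with over 40 N, if the wrist force passes 120 N, or if a joint passes its speed limit or range.

### The arm

A 6-joint arm with a two-finger parallel gripper is mounted at the origin on the work surface. World frame = base frame: x ahead of the robot, y to its left, z up, the work surface at z = 0. Lengths are in mm, angles in rad, forces in N, time in s.
With the tool pointing down it reaches from about 275 to 1000 mm from the base axis. Payload 8.4 kg.
Tool frame: the origin (TCP) lies at the very end of the fingers, on their centre line; the grasp point (between the pads) lies 19 mm behind it; z points along the fingers, y is the direction in which the jaws open and shut (so a half turn about z gives the same grasp; the last joint's range is limited). The gripper opens to 85 mm and grips with 20 to 120 N. Pads are 22 mm wide; open, the fingers measure 114 mm over their backs; the gripper's body (76 mm by 85 mm) begins 54 mm behind the grasp point. The pads swing forward as they close: fully open they stand 13 mm farther back than shut.
Start: joints at [-0.002, 0.353, 1.633, -0, 1.155, -0.002], TCP at [625.002, -0, 231.281] pointing down, gripper open.
Joint ranges: [-2.63, 2.63], [-0.92, 2.1], [0.06, 2.66], [-1.3, 4.44], [0, 2.69], [-3.02, 3.02]. Speed limits (rad/s): [2.22, 2.22, 2.79, 3.14, 3.14, 3.14].

### API

Orientations are given as [roll, pitch, yaw] about the fixed x, y, z axes, in that order (R = Rz(yaw) Ry(pitch) Rx(roll)).
In Python, from rig import readout, grab_frame, calibration, r gives the robot as it stands. The module is installed in compiled form; this text tells all that it offers.
- The arm moves only by the tool play_rows, never from a script. Its argument "rows" is a list of rows, each a list of 3 entries, a list of its own where there are three numbers: the closure in counts, from 0 (fully open) to 255 (shut), then the shift along the tool's x, y, z in cm, then the turn, a rotation vector about the tool's x, y, z in rad. In form: [[gripper, [dx, dy, dz], [rx, ry, rz]], ...]. A call has 1 to 12 rows; each row is the pose to reach, as a shift and turn from the pose commanded when the call began, along the tool's axes at that moment; what a row does not reach only later rows make up. A row lasts 1/12 s, in which the tool goes at most 41.7 mm and 7.16 degrees, less where a joint would pass 70% of its speed; a pose out of reach is approached as far as the arm can. A call with a gripper value outside its range is refused whole. The fingers move at their own pace and stop on an object; "squeeze" is the grip in N (left out, the last holds). Time passes only in rows, so rows that repeat a pose let the fingers close. It gives the time, the measured TCP pose, the force and the opening at its end, in the units of the state.
- readout.sense(): the state, without advancing time (a new reading comes with each control period).
- grab_frame(name): name is "scene" or "side" or "wrist"; returns (picture, depth): 384x512x3 uint8, red, green, blue; 384x512 float32, mm along the optical axis (not along the pixel's ray), 0 where there is no reading.
- calibration(name): a dict with "vfov" (degrees; the focal length in pixels is half the picture's height over the tangent of half this angle, whatever the lens; pixels are square), "cx", "cy" (the principal point, pixels), "k1" (the pictures are not rectified: a ray, as slopes to the right and down, at radius r is drawn at 1 + k1 r^2 times it, then the intrinsics apply), "cam_to_world" (4x4, takes a point from camera to world coordinates). Camera axes: x right, y down, z forward; pixel columns grow to the right and rows downward; lengths in mm; the calibration is good to about 2 mm. A picture is of the moment at which its call begins: read the wrist's pose just before it. calibration takes no time and is no camera call; for the wrist camera it gives the pose at the moment of the call.
- r.sign_off(): hands the job in, once; it reports no verdict.
The state is a dict: "clock": time; "qpos": joint angles; "qvel": joint speeds; "joint_efforts": joint torques, N m; "eef_pos": TCP position; "tcp_rot": TCP orientation; "contact_force": force on the tool from outside, world axes, zero at the start; "wrist_torque": the same for the moment, N m; "opening": opening from 0.0 (shut) to 1.0 (fully open).
Only numpy, scipy, OpenCV 4.12 (cv2) and the standard library are available. Lean on these libraries where they do the work, as an engineer would, in place of code of your own. Each camera call takes 0.05 s, during which the arm holds its last target.

## Working session

There is one attempt and no reset: what is moved stays moved. The work goes in short steps, Python scripts to look and compute and a tool call to move; the robot and the scene stay as the last step left them, time stands still between calls to the robot, and variables do not carry over. Pictures are saved under pics/ and viewed, and the job is handed in when it is done.

Besides the shell and the picture viewer there is one more tool, called by a JSON object that holds its "method" and its "body", one argument or row to a line. play_rows: Moves the arm, as the interface text tells. Its arguments: {"type":"object","properties":{"rows":{"type":"array"},"squeeze":{"type":"number"}},"required":["rows"]}

```bash
mkdir -p pics; ls; python3 - <<'E'
from rig import readout, grab_frame, calibration, r
import cv2,numpy as np
print(readout.sense())
for n in("scene","side","wrist"):
    c=calibration(n);p,d=grab_frame(n)
    print(n,c)
    np.savez(f"pics/{n}0.npz",p=p,d=d,M=c["cam_to_world"],v=c["vfov"],cx=c["cx"],cy=c["cy"],k1=c["k1"])
    cv2.imwrite(f"pics/{n}0.png",p[:,:,::-1])
E
```

```text
pics
{'clock': 0.0, 'qpos': array([-2.40343504e-03,  3.53636884e-01,  1.63414247e+00,  2.07577784e-06,
        1.15518036e+00, -2.40431023e-03]), 'qvel': array([-3.85766912e-04,  9.22987704e-05,  1.04587018e-03,  7.71975200e-04,
        1.02076032e-03, -7.42601782e-04]), 'joint_efforts': array([-2.03471049e-03, -6.05236173e+01, -3.42063046e+01, -2.62302356e-04,
        9.48130677e-03,  3.61521288e-06]), 'eef_pos': array([ 6.24526289e+02, -3.56113209e-04,  2.30565143e+02]), 'tcp_rot': array([-3.14022561e+00, -5.18473041e-06,  1.57079636e+00]), 'contact_force': array([-0.14852086, -0.10347798, -0.73676798]), 'wrist_torque': array([ 0.01880245,  0.00843831, -0.03245391]), 'opening': 0.9976297888229549}
scene {'vfov': 52.95290901186281, 'cx': 256.4647789330805, 'cy': 192.05741641774267, 'k1': -0.033590203049628585, 'cam_to_world': array([[ 7.55458098e-01,  4.22285578e-01, -5.00957037e-01,
         9.95958884e+02],
       [ 6.55191721e-01, -4.89960587e-01,  5.75032548e-01,
        -5.27156372e+02],
       [-2.62125223e-03, -7.62635899e-01, -6.46822708e-01,
         7.49753185e+02],
      
[... 321 characters left out ...]
56257433e-01, -6.41627526e-01,
         7.31272818e+02],
       [ 4.27349818e-03, -6.46524165e-01, -7.62881538e-01,
         9.72313421e+02],
       [ 0.00000000e+00,  0.00000000e+00,  0.00000000e+00,
         1.00000000e+00]])}
wrist {'vfov': 66.20366114148027, 'cx': 253.15718266148343, 'cy': 191.94418177918672, 'k1': 0.022362580738639958, 'cam_to_world': array([[ 9.99998176e-01, -7.90531443e-04, -1.73859695e-03,
         6.25527613e+02],
       [-1.21437874e-03, -9.65784420e-01, -2.59343361e-01,
         6.54027818e+01],
       [-1.47409077e-03,  2.59344999e-01, -9.65783619e-01,
         3.72471828e+02],
       [ 0.00000000e+00,  0.00000000e+00,  0.00000000e+00,
         1.00000000e+00]])}
```

View pics/scene0.png

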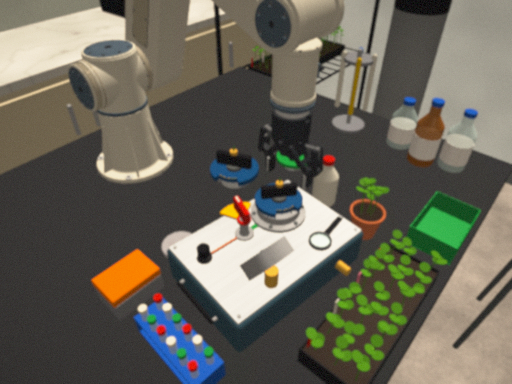

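View pics/side0.png

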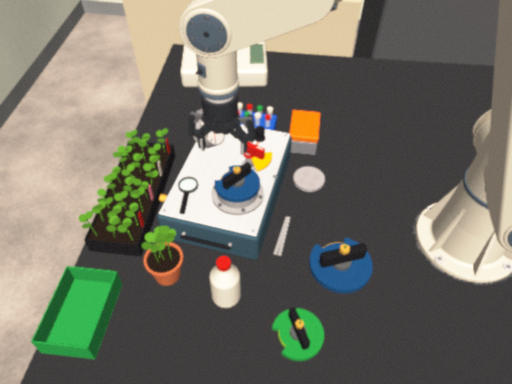

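View pics/wrist0.png

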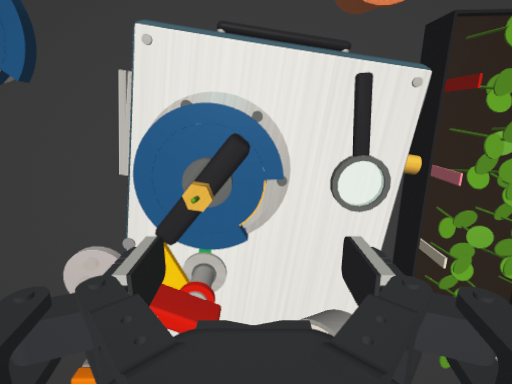

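```bash
cat > h.py <<'E'
import numpy as np,cv2
def load(n):
    z=np.load(f"pics/{n}.npz");return {k:z[k] for k in z}
def rays(c,uv):
    f=192/np.tan(np.radians(float(c['v'])/2))
    q=(np.atleast_2d(uv)-[c['cx'],c['cy']])/f
    s=q.copy()
    for _ in range(8): s=q/(1+c['k1']*(s**2).sum(1,keepdims=True))
    return np.c_[s,np.ones(len(s))]
def atz(c,uv,z):
    d=rays(c,uv)@c['M'][:3,:3].T;o=c['M'][:3,3]
    return o+d*((z-o[2])/d[:,2])[:,None]
def cloud(c):
    v,u=np.mgrid[:384,:512];uv=np.c_[u.ravel(),v.ravel()].astype(float)
    P=rays(c,uv)*c['d'].ravel()[:,None]
    return (P@c['M'][:3,:3].T+c['M'][:3,3]).reshape(384,512,3)
def snap(n,tag):
    from rig import readout,grab_frame,calibration
    c=calibration(n);p,d=grab_frame(n)
    np.savez(f"pics/{tag}.npz",p=p,d=d,M=c["cam_to_world"],v=c["vfov"],cx=c["cx"],cy=c["cy"],k1=c["k1"])
    cv2.imwrite(f"pics/{tag}.png",p[:,:,::-1])
    return load(tag)
def circ(P):
    A=np.c_[2*P[:,:2],np.ones(len(P))];x=np.linalg.lstsq(A,(P[:,:2]**2).sum(1),rcond=None)[0]
    return x[:2],np.sqrt(x[2]+x[0]**2+x[1]**2)
E
python3 - <<'E'
from h import *
for n in("wrist0","side0","scene0"):
    c=load(n);X=cloud(c);hsv=cv2.cvtColor(c['p'],cv2.COLOR_RGB2HSV)
    H,S,V=[hsv[...,i].astype(int) for i in range(3)]
    blue=(H>98)&(H<115)&(S>150)&(X[...,2]>140)&(X[...,2]<175)&(c['d']>0)
    red=((H<8)|(H>172))&(S>150)&(X[...,2]>150)&(X[...,2]<200)
    Q=X[blue]; print(n,blue.sum(),Q.mean(0),np.percentile(Q[:,2],[5,50,95]))
    m=cv2.morphologyEx(blue.astype(np.uint8),cv2.MORPH_CLOSE,np.ones((5,5)))
    for nm,mm,z in(("blue",blue,158.5),("red",red,190)):
        if mm.sum()==0: continue
        Q=X[mm];print(nm,Q.min(0),Q.max(0),np.median(Q,0))
        cs,_=cv2.findContours(mm.astype(np.uint8),0,1)
        k=max(cs,key=cv2.contourArea)[:,0]
        if nm=="red":
            T=X[red&(abs(X[...,2]-190)<4)]
            if len(T)>20:
                m0=T[:,:2].mean(0);u,s,vt=np.linalg.svd(T[:,:2]-m0);print("top",len(T),m0,vt[0],np.percentile((T[:,:2]-m0)@vt[0],[1,99]),np.percentile((T[:,:2]-m0)@vt[1],[1,99]))
    if n=="wrist0":
        print("deck corners",atz(c,[(135,22),(430,68),(128,240)],110))
        print("bar ends",atz(c,[(241,141),(167,236),(199,197)],[184.5,184.5,188.5]))
        for r in(100,): 
            pass
E
python3 -c "
import cv2
p=cv2.imread('pics/wrist0.png')
cv2.imwrite('pics/w0c.png',cv2.resize(p[80:340,110:310],None,fx=3,fy=2.3*1,interpolation=2) if 0 else cv2.resize(p[90:290,110:310],None,fx=3,fy=3,interpolation=2))"
```

```text
wrist0 11783 [588.29926467  23.98505305 157.69142261] [156.59788491 157.68062396 158.7673574 ]
blue [536.07620231 -38.89510729 149.97146949] [646.71519191  71.32825416 173.68916561] [588.24784909  28.24753688 157.68062396]
red [549.95537954 -91.77054688 151.70512527] [597.90247505 -67.94912551 191.06473339] [571.779853   -78.24920021 175.65012764]
top 633 [567.0220881  -79.87063705] [ 0.88440847 -0.46671368] [-18.92256646  15.61433764] [-4.89339297  7.88987207]
deck corners [[531.64407007 134.36107647 110.        ]
 [770.15411201 100.00792978 110.        ]
 [504.70536428 -52.80459447 110.        ]]
bar ends [[617.55666057  48.22513965 184.5       ]
 [565.94989357 -16.36965737 184.5       ]
 [590.01767769  12.62929726 188.5       ]]
side0 687 [581.61455815  37.60718945 158.37025705] [154.72623231 158.4724855  161.21943226]
blue [ 538.77449021 -205.52914186  143.32785497] [641.52931056  74.84538307 172.70199481] [574.19942327  43.03392434 158.4724855 ]
red [537.66689944 -93.23832905 150.00666656] [603.33717506 255.88214185 193.72977976] [572.88475943 -69.11992802 171.36623258]
top 65 [563.0895946  -76.72365941] [-0.86843687  0.49579975] [-22.34000534  27.13024313] [-7.85587137  6.25152686]
scene0 627 [599.80932112  81.62896251 159.90221572] [156.30128665 158.34031923 171.09871723]
blue [535.8661097  -40.80623615 152.08450393] [645.1855639  683.78343817 174.31438724] [606.49438603  -1.89491112 158.34031923]
red [ 535.03748965 -102.78110845  150.03439201] [612.77721512 249.13422962 192.33032513] [578.41291821 -92.84253931 183.14291685]
top 104 [571.06684613 -87.31724051] [-0.91560363  0.40208207] [-25.71057509  36.22487019] [-6.22826051  6.38175725]
```

View pics/w0c.png

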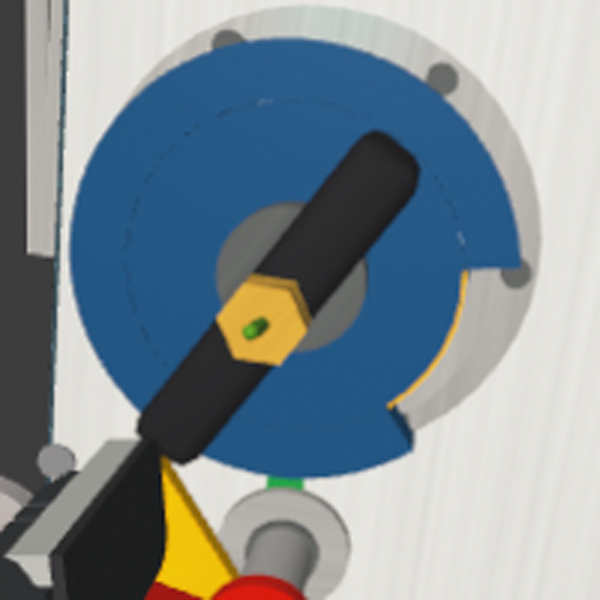

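```bash
python3 - <<'E'
from h import *
from scipy.optimize import least_squares
c=load("wrist0");X=cloud(c);hsv=cv2.cvtColor(c['p'],cv2.COLOR_RGB2HSV)
H,S,V=[hsv[...,i].astype(int) for i in range(3)]
m=((H>98)&(H<115)&(S>120)&(X[...,2]>140)).astype(np.uint8)
cs,_=cv2.findContours(m,0,1);k=max(cs,key=cv2.contourArea)[:,0].astype(float)
W=atz(c,k,158.5)[:,:2]
f=lambda p:np.hypot(*(W-p[:2]).T)-p[2]
s=least_squares(f,[590,17,56],loss='cauchy',f_scale=.7);print("lid",s.x,(abs(s.fun)<1).mean())
L=s.x[:2]
# deck edges: white pixels z~110
w=((S<50)&(V>130)&(abs(X[...,2]-110)<6)).astype(np.uint8)
cs,_=cv2.findContours(w,0,1);k=max(cs,key=cv2.contourArea)[:,0].astype(float)
D=atz(c,k,110)[:,:2]
uv=k
left=D[(uv[:,0]<140)&(uv[:,1]>40)&(uv[:,1]<225)];top=D[(uv[:,1]<70)&(uv[:,0]>160)&(uv[:,0]<410)]
for E in(left,top):
    vx,vy,_,_=cv2.fitLine(E.astype(np.float32),cv2.DIST_HUBER,0,.01,.01).ravel();print(len(E),np.degrees(np.arctan2(vy,vx)))
for e in((241,141),(167,236)):pass
# bar
b=(V<60)&(abs(X[...,2]-184.5)<3)&(np.hypot(X[...,0]-L[0],X[...,1]-L[1])<50)
Q=X[b][:,:2].astype(np.float32);print(len(Q));(rc)=cv2.minAreaRect(Q);print("bar",rc);vx,vy,a,bb=cv2.fitLine(Q,2,0,.01,.01).ravel();print(np.degrees(np.arctan2(vy,vx)))
for yaw in(-8.2,):
    y=np.radians(yaw);ex=np.array([np.cos(y),np.sin(y)]);ey=np.array([-ex[1],ex[0]]);print("valve",L-105*ey,"console",L-75*ey+45*ex)
E
```

```text
lid [591.70467486  16.91496423  54.87407475] 0.5161787365177196
249 81.611206
250 -8.3917
20
bar ((617.5056762695312, 49.34691619873047), (2.2391469478607178, 13.288884162902832), 58.19103240966797)
-34.767853
valve [576.72863682 -87.01154001] console [625.54743522 -63.7365551 ]
```

{"method": "play_rows", "body": {
  "rows": [
    [0, [1.65, -3.3, 0], [0, 0, 0.67]],
    [0, [1.65, -3.3, 0], [0, 0, 0.67]],
    [0, [1.65, -3.3, 0], [0, 0, 0.67]],
    [0, [1.65, -3.3, 0], [0, 0, 0.67]],
    [0, [1.65, -3.3, 0], [0, 0, 0.67]],
    [0, [1.65, -3.3, 0], [0, 0, 0.67]],
    [0, [1.65, -3.3, 0], [0, 0, 0.67]],
    [0, [1.65, -3.3, 0], [0, 0, 0.67]]
  ]
}}

```text
clock: 0.82
eef_pos: [591.9, 16.5, 231.1]
tcp_rot: [-3.141, 0.0, 0.903]
contact_force: [0.1, 0.2, -0.5]
opening: 1.001
```

```bash
python3 - <<'E'
from h import *
from rig import readout
s=readout.sense();print(s['eef_pos'],s['tcp_rot'],s['contact_force'],s['wrist_torque'],s['qpos'])
c=snap("wrist","wrist1");cv2.imwrite("pics/w1c.png",cv2.resize(c['p'][:,:,::-1],None,fx=1.5,fy=1.5,interpolation=2))
E
```

```text
[591.8645261   16.51288021 231.07079672] [-3.14127828e+00  2.56311784e-04  9.02765129e-01] [ 0.06558512  0.15504744 -0.45299091] [ 0.00194009 -0.02540648  0.02361826] [2.53569457e-02 3.02665577e-01 1.70585107e+00 4.19832164e-06
 1.13348161e+00 6.93386405e-01]
```

View pics/w1c.png

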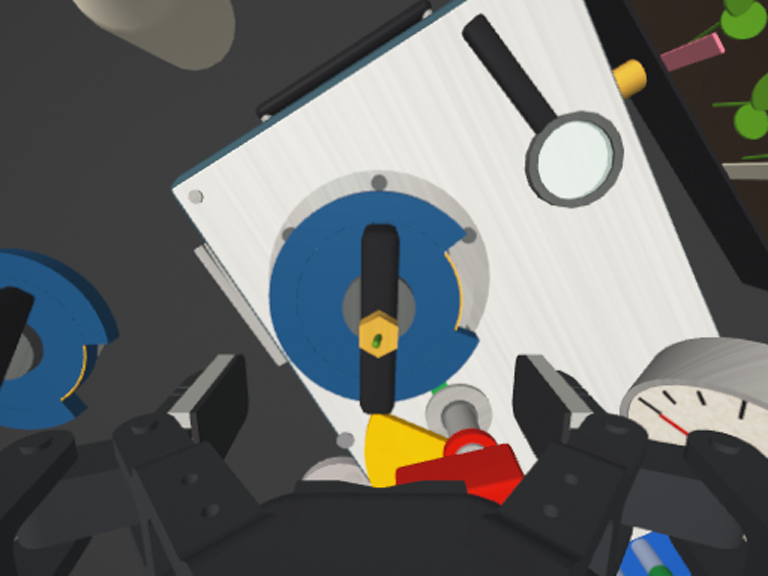

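```bash
python3 - <<'E'
from h import *
c=load("wrist1")
P=atz(c,[(253.3,150.7),(251.3,275.3)],184.5);print(P,P.mean(0),np.degrees(np.arctan2(*(P[0]-P[1])[[1,0]])),np.linalg.norm(P[0]-P[1]),np.degrees(.9028))
hsv=cv2.cvtColor(c['p'],cv2.COLOR_RGB2HSV);X=cloud(c)
H,S,V=[hsv[...,i].astype(int) for i in range(3)]
from scipy.optimize import least_squares
m=((H>98)&(H<115)&(S>120)&(X[...,2]>140)).astype(np.uint8)
cs,_=cv2.findContours(m,0,1);k=max(cs,key=cv2.contourArea)[:,0].astype(float);k=k[k[:,0]>150]
W=atz(c,k,158.5)[:,:2]
s=least_squares(lambda p:np.hypot(*(W-p[:2]).T)-p[2],[590,17,56],loss='cauchy',f_scale=.7);print(s.x)
# valve shaft hub
red=((H<8)|(H>172))&(S>150)&(abs(X[...,2]-190)<3)
Q=X[red][:,:2].astype(np.float32);print(len(Q),cv2.minAreaRect(Q))
E
```

```text
[[618.71985431  49.46210779 184.5       ]
 [562.37461878 -19.48180622 184.5       ]] [590.54723654  14.99015079 184.5       ] 50.74217896351792 89.03959145071876 51.72662974441072
[591.91027402  16.99410674  54.90518291]
290 ((582.4515991210938, -87.93170166015625), (12.658024787902832, 26.81405258178711), 66.06185913085938)
```

{"method": "play_rows", "body": {
  "rows": [
    [0, [0, 0, 3.5], [0, 0, 0]],
    [0, [0, 0, 5.0], [0, 0, 0]],
    [0, [0, 0, 6.2], [0, 0, 0]],
    [0, [0, 0, 6.8], [0, 0, 0]],
    [0, [0, 0, 6.8], [0, 0, 0]]
  ]
}}

```text
clock: 1.28
eef_pos: [591.4, 16.5, 162.1]
tcp_rot: [-3.14, 0.001, 0.902]
contact_force: [0.0, 0.2, -0.3]
opening: 1.001
```

{"method": "play_rows", "body": {
  "rows": [
    [120, [0, 0, 0], [0, 0, 0.015]],
    [255, [0, 0, 0], [0, 0, 0.015]],
    [255, [0, 0, 0], [0, 0, 0.015]],
    [255, [0, 0, 0], [0, 0, 0.015]],
    [255, [0, 0, 0], [0, 0, 0.015]],
    [255, [0, 0, 0], [0, 0, 0.015]],
    [255, [0, 0, 0], [0, 0, 0.015]],
    [255, [0, 0, 0], [0, 0, 0.015]]
  ],
  "squeeze": 80
}}

```text
clock: 1.95
eef_pos: [592.2, 16.8, 164.2]
tcp_rot: [3.141, -0.001, 0.886]
contact_force: [-2.0, 1.9, 5.8]
opening: 0.177
```

```bash
cat > s.py <<'E'
from rig import readout
import numpy as np
s=readout.sense();np.set_printoptions(precision=3,suppress=True)
print(round(s['clock'],2),s['eef_pos'],s['tcp_rot'],"F",s['contact_force'],"T",s['wrist_torque'],s['opening'],s['qpos'][5])
E
python3 s.py
```

```text
1.95 [592.238  16.815 164.214] [ 3.141 -0.001  0.886] F [-1.995  1.88   5.811] T [ 0.318  0.411 -0.064] 0.17730564900567972 0.7103410890471135
```

{"method": "play_rows", "body": {
  "rows": [
    [255, [0, 0, 0.1], [0, 0, 0]],
    [255, [0, 0, 0.2], [0, 0, 0]],
    [255, [0, 0, 0.3], [0, 0, 0]],
    [255, [0, 0, 0.3], [0, 0, 0]],
    [255, [0, 0, 0.3], [0, 0, 0]]
  ]
}}

```text
clock: 2.37
eef_pos: [592.3, 16.8, 161.6]
tcp_rot: [3.141, -0.001, 0.886]
contact_force: [-3.6, 1.4, 10.4]
opening: 0.181
```

```bash
python3 s.py
```

```text
2.37 [592.292  16.823 161.639] [ 3.141 -0.001  0.886] F [-3.568  1.36  10.428] T [ 0.326  0.734 -0.026] 0.18086246498705857 0.7103214306928053
```

{"method": "play_rows", "body": {
  "rows": [
    [255, [0, 0, 0], [0, 0, 0.05]],
    [255, [0, 0, 0], [0, 0, 0.1]],
    [255, [0, 0, 0], [0, 0, 0.15]],
    [255, [0, 0, 0], [0, 0, 0.2]],
    [255, [0, 0, 0], [0, 0, 0.25]],
    [255, [0, 0, 0], [0, 0, 0.3]],
    [255, [0, 0, 0], [0, 0, 0.3]]
  ]
}}

```text
clock: 2.95
eef_pos: [592.6, 16.9, 161.9]
tcp_rot: [3.141, -0.002, 0.583]
contact_force: [-2.9, 1.9, 11.5]
opening: 0.173
```

```bash
python3 s.py
```

```text
2.95 [592.632  16.904 161.907] [ 3.141 -0.002  0.583] F [-2.908  1.937 11.492] T [ 0.276  0.603 -0.071] 0.1731550675797761 1.0133522561592094
```

{"method": "play_rows", "body": {
  "rows": [
    [255, [0, 0, 0], [0, 0, 0.05]],
    [255, [0, 0, 0], [0, 0, 0.1]],
    [255, [0, 0, 0], [0, 0, 0.15]],
    [255, [0, 0, 0], [0, 0, 0.2]],
    [255, [0, 0, 0], [0, 0, 0.25]],
    [255, [0, 0, 0], [0, 0, 0.25]]
  ]
}}

```text
clock: 3.45
eef_pos: [592.8, 16.8, 161.9]
tcp_rot: [3.141, -0.002, 0.333]
contact_force: [-2.3, 0.9, 11.0]
opening: 0.174
```

```bash
python3 s.py
```

```text
3.45 [592.762  16.798 161.939] [ 3.141 -0.002  0.333] F [-2.287  0.873 11.047] T [ 0.252  0.493 -0.048] 0.1737928277653099 1.2633619761856714
```

{"method": "play_rows", "body": {
  "rows": [
    [255, [0, 0, 0], [0, 0, 0.05]],
    [255, [0, 0, 0], [0, 0, 0.1]],
    [255, [0, 0, 0], [0, 0, 0.15]],
    [255, [0, 0, 0], [0, 0, 0.2]],
    [255, [0, 0, 0], [0, 0, 0.2]]
  ]
}}

```text
clock: 3.87
eef_pos: [592.8, 16.8, 162.0]
tcp_rot: [-3.142, -0.002, 0.133]
contact_force: [-1.9, 1.7, 10.7]
opening: 0.18
```

```bash
python3 s.py
```

```text
3.87 [592.829  16.769 161.95 ] [-3.142 -0.002  0.133] F [-1.887  1.661 10.699] T [ 0.157  0.454 -0.064] 0.17969952127360025 1.4633283459142015
```

{"method": "play_rows", "body": {
  "rows": [
    [255, [0, 0, 0], [0, 0, 0.02]],
    [255, [0, 0, 0], [0, 0, 0.04]],
    [255, [0, 0, 0], [0, 0, 0.06]]
  ]
}}

```text
clock: 4.12
eef_pos: [592.8, 16.7, 162.0]
tcp_rot: [-3.141, -0.002, 0.075]
contact_force: [-1.9, 0.9, 10.5]
opening: 0.179
```

```bash
python3 s.py
```

```text
4.12 [592.849  16.743 161.961] [-3.141 -0.002  0.075] F [-1.901  0.932 10.488] T [0.211 0.484 0.141] 0.17909808356534182 1.521106312096507
```

{"method": "play_rows", "body": {
  "rows": [
    [255, [0, 0, 0], [0, 0, 0.015]],
    [255, [0, 0, 0], [0, 0, 0.03]]
  ]
}}

```text
clock: 4.28
eef_pos: [592.8, 16.7, 162.0]
tcp_rot: [-3.141, -0.002, 0.045]
contact_force: [-2.6, 1.3, 9.9]
opening: 0.179
```

```bash
python3 s.py
```

```text
4.28 [592.831  16.749 161.951] [-3.141 -0.002  0.045] F [-2.559  1.308  9.948] T [0.175 0.435 0.123] 0.17885318406520395 1.5508962084726192
```

{"method": "play_rows", "body": {
  "rows": [
    [255, [0, 0, 0], [0, 0, 0.015]],
    [255, [0, 0, 0], [0, 0, 0.03]]
  ]
}}

```text
clock: 4.45
eef_pos: [592.8, 16.7, 162.0]
tcp_rot: [-3.141, -0.002, 0.015]
contact_force: [-2.7, 2.4, 9.9]
opening: 0.179
```

```bash
python3 s.py
```

```text
4.45 [592.844  16.736 161.964] [-3.141 -0.002  0.015] F [-2.681  2.408  9.873] T [0.213 0.455 0.103] 0.17863382010199755 1.580866961431658
```

{"method": "play_rows", "body": {
  "rows": [
    [255, [0, 0, 0], [0, 0, 0.015]],
    [255, [0, 0, 0], [0, 0, 0.03]]
  ]
}}

```text
clock: 4.62
eef_pos: [592.9, 16.7, 162.0]
tcp_rot: [-3.141, -0.002, -0.015]
contact_force: [-2.5, 1.6, 10.7]
opening: 0.179
```

```bash
python3 s.py
```

```text
4.62 [592.867  16.721 161.959] [-3.141 -0.002 -0.015] F [-2.549  1.595 10.748] T [0.178 0.54  0.153] 0.17883420733734298 1.6108639916268372
```

{"method": "play_rows", "body": {
  "rows": [
    [255, [0, 0, 0], [0, 0, 0.015]],
    [255, [0, 0, 0], [0, 0, 0.03]]
  ]
}}

```text
clock: 4.78
eef_pos: [592.9, 16.7, 162.0]
tcp_rot: [-3.141, -0.002, -0.045]
contact_force: [-2.0, 1.6, 10.5]
opening: 0.177
```

```bash
python3 s.py
```

```text
4.78 [592.865  16.742 161.969] [-3.141 -0.002 -0.045] F [-2.025  1.631 10.475] T [0.175 0.507 0.045] 0.1768166088765632 1.640882261275657
```

{"method": "play_rows", "body": {
  "rows": [
    [255, [0, 0, 0], [0, 0, 0.015]],
    [255, [0, 0, 0], [0, 0, 0.03]]
  ]
}}

```text
clock: 4.95
eef_pos: [592.9, 16.7, 162.0]
tcp_rot: [-3.141, -0.002, -0.075]
contact_force: [-2.8, 1.4, 11.2]
opening: 0.184
```

```bash
python3 s.py
```

```text
4.95 [592.861  16.651 161.971] [-3.141 -0.002 -0.075] F [-2.784  1.385 11.236] T [0.16  0.484 0.052] 0.1835572540883694 1.6708393151719585
```

{"method": "play_rows", "body": {
  "rows": [
    [255, [0, 0, 0], [0, 0, 0.015]],
    [255, [0, 0, 0], [0, 0, 0.03]]
  ]
}}

```text
clock: 5.12
eef_pos: [592.9, 16.7, 162.0]
tcp_rot: [-3.141, -0.002, -0.105]
contact_force: [-2.1, 2.0, 10.6]
opening: 0.175
```

```bash
python3 s.py
```

```text
5.12 [592.869  16.678 161.955] [-3.141 -0.002 -0.105] F [-2.117  1.962 10.626] T [0.1   0.452 0.089] 0.1751712879379233 1.700836152657489
```

{"method": "play_rows", "body": {
  "rows": [
    [255, [0, 0, 0], [0, 0, 0.015]],
    [255, [0, 0, 0], [0, 0, 0.03]]
  ]
}}

```text
clock: 5.28
eef_pos: [592.9, 16.6, 162.0]
tcp_rot: [-3.141, -0.002, -0.135]
contact_force: [-2.3, 1.1, 10.1]
opening: 0.18
```

```bash
python3 s.py
```

```text
5.28 [592.869  16.634 161.964] [-3.141 -0.002 -0.135] F [-2.303  1.104 10.132] T [0.164 0.465 0.076] 0.18008483763067568 1.730860138968271
```

{"method": "play_rows", "body": {
  "rows": [
    [255, [0, 0, 0], [0, 0, 0.015]],
    [255, [0, 0, 0], [0, 0, 0.03]]
  ]
}}

```text
clock: 5.45
eef_pos: [592.8, 16.6, 162.0]
tcp_rot: [-3.141, -0.002, -0.165]
contact_force: [-2.3, 0.6, 11.1]
opening: 0.181
```

```bash
python3 s.py
```

```text
5.45 [592.837  16.616 161.959] [-3.141 -0.002 -0.165] F [-2.336  0.643 11.064] T [0.066 0.487 0.057] 0.18071753686496606 1.7608387930370326
```

{"method": "play_rows", "body": {
  "rows": [
    [255, [0, 0, 0], [0, 0, 0.015]],
    [255, [0, 0, 0], [0, 0, 0.03]]
  ]
}}

```text
clock: 5.62
eef_pos: [592.9, 16.6, 162.0]
tcp_rot: [-3.141, -0.002, -0.195]
contact_force: [-2.2, 0.3, 10.6]
opening: 0.178
```

```bash
python3 s.py; python3 - <<'E'
from h import *
c=snap("side","side2");cv2.imwrite("pics/s2c.png",cv2.resize(c['p'][110:260,150:350,::-1],None,fx=4,fy=4,interpolation=2))
E
```

```text
5.62 [592.854  16.599 161.967] [-3.141 -0.002 -0.195] F [-2.181  0.28  10.579] T [0.062 0.464 0.053] 0.17761455026863948 1.7908639275967024
```

View pics/s2c.png

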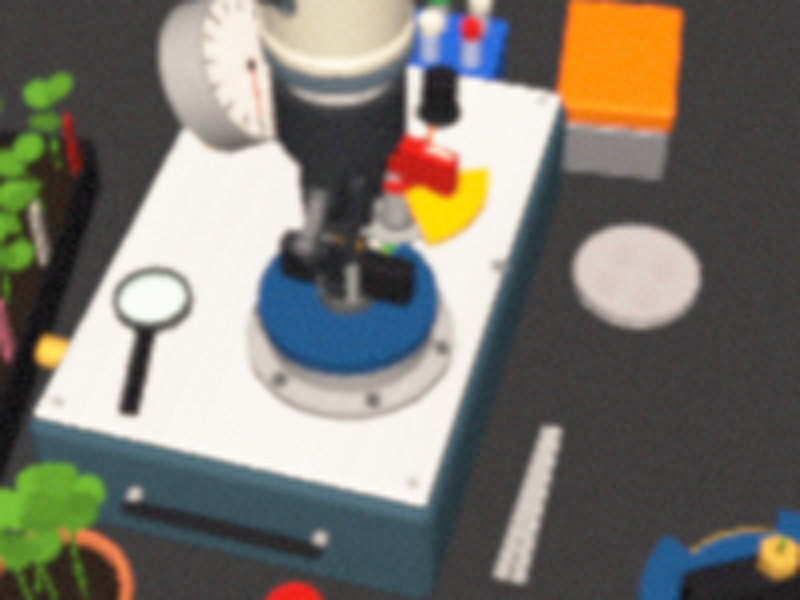

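{"method": "play_rows", "body": {
  "rows": [
    [255, [0, 0, 0], [0, 0, 0.015]],
    [255, [0, 0, 0], [0, 0, 0.03]]
  ]
}}

```text
clock: 5.83
eef_pos: [592.8, 16.6, 161.9]
tcp_rot: [-3.141, -0.002, -0.225]
contact_force: [-2.1, 0.6, 10.7]
opening: 0.182
```

```bash
python3 s.py
```

```text
5.83 [592.848  16.566 161.95 ] [-3.141 -0.002 -0.225] F [-2.087  0.558 10.715] T [0.011 0.469 0.06 ] 0.1824755107640764 1.8207821617967148
```

{"method": "play_rows", "body": {
  "rows": [
    [255, [0, 0, 0], [0, 0, 0.015]],
    [255, [0, 0, 0], [0, 0, 0.03]]
  ]
}}

```text
clock: 6.0
eef_pos: [592.8, 16.6, 161.9]
tcp_rot: [-3.141, -0.002, -0.255]
contact_force: [-2.6, 0.7, 10.4]
opening: 0.183
```

```bash
python3 s.py
```

```text
6.0 [592.81   16.564 161.92 ] [-3.141 -0.002 -0.255] F [-2.618  0.702 10.374] T [-0.015  0.51   0.076] 0.18315977605692607 1.8508444470865006
```

{"method": "play_rows", "body": {
  "rows": [
    [255, [0, 0, 0], [0, 0, 0.015]],
    [255, [0, 0, 0], [0, 0, 0.03]]
  ]
}}

```text
clock: 6.17
eef_pos: [592.8, 16.5, 162.0]
tcp_rot: [-3.141, -0.002, -0.285]
contact_force: [-3.2, 0.1, 10.1]
opening: 0.175
```

```bash
python3 s.py
```

```text
6.17 [592.825  16.524 161.952] [-3.141 -0.002 -0.285] F [-3.156  0.104 10.129] T [-0.075  0.505  0.134] 0.17464196462263745 1.88085810564016
```

{"method": "play_rows", "body": {
  "rows": [
    [255, [0, 0, 0], [0, 0, 0.01]],
    [255, [0, 0, 0], [0, 0, 0.02]]
  ]
}}

```text
clock: 6.33
eef_pos: [592.8, 16.5, 161.9]
tcp_rot: [-3.141, -0.002, -0.304]
contact_force: [-2.3, 0.0, 11.1]
opening: 0.179
```

```bash
python3 s.py
```

```text
6.33 [592.806  16.518 161.945] [-3.141 -0.002 -0.304] F [-2.345  0.038 11.072] T [-0.036  0.458  0.047] 0.1785052775244838 1.9006424869046619
```

{"method": "play_rows", "body": {
  "rows": [
    [255, [0, 0, 0], [0, 0, 0.015]],
    [255, [0, 0, 0], [0, 0, 0.03]]
  ]
}}

```text
clock: 6.5
eef_pos: [592.5, 16.6, 161.9]
tcp_rot: [-3.141, -0.001, -0.334]
contact_force: [-4.1, 1.2, 12.7]
opening: 0.178
```

```bash
python3 s.py
```

```text
6.5 [592.456  16.616 161.898] [-3.141 -0.001 -0.334] F [-4.127  1.191 12.692] T [0.228 0.796 0.396] 0.17751301238561482 1.930554334835357
```

{"method": "play_rows", "body": {
  "rows": [
    [255, [0, 0, 0], [0, 0, 0.008]],
    [255, [0, 0, 0], [0, 0, 0.008]]
  ]
}}

```text
clock: 6.67
eef_pos: [592.4, 16.6, 161.9]
tcp_rot: [-3.141, -0.001, -0.342]
contact_force: [-3.5, 1.6, 12.7]
opening: 0.183
```

```bash
python3 s.py
```

```text
6.67 [592.433  16.595 161.881] [-3.141 -0.001 -0.342] F [-3.545  1.588 12.668] T [0.116 0.684 0.472] 0.18254917441489102 1.9380692904161745
```

{"method": "play_rows", "body": {
  "rows": [
    [255, [0, 0, 0], [0, 0, 0.008]],
    [255, [0, 0, 0], [0, 0, 0.008]]
  ]
}}

```text
clock: 6.83
eef_pos: [592.4, 16.6, 161.9]
tcp_rot: [-3.141, -0.001, -0.349]
contact_force: [-3.6, 1.4, 11.5]
opening: 0.179
```

```bash
python3 s.py
```

```text
6.83 [592.416  16.566 161.919] [-3.141 -0.001 -0.349] F [-3.556  1.396 11.45 ] T [0.113 0.737 0.737] 0.17909056898127454 1.945688842847258
```

{"method": "play_rows", "body": {
  "rows": [
    [255, [0, 0, 0], [0, 0, -0.01]],
    [255, [0, 0, -0.1], [0, 0, -0.018]],
    [255, [0, 0, -0.2], [0, 0, -0.018]],
    [255, [0, 0, -0.3], [0, 0, -0.018]],
    [255, [0, 0, -0.3], [0, 0, -0.018]]
  ]
}}

```text
clock: 7.25
eef_pos: [592.2, 16.6, 163.5]
tcp_rot: [-3.141, -0.001, -0.332]
contact_force: [-0.3, 1.4, 2.1]
opening: 0.18
```

```bash
python3 s.py
```

```text
7.25 [592.25   16.612 163.464] [-3.141 -0.001 -0.332] F [-0.321  1.443  2.077] T [ 0.175 -0.095  0.135] 0.17969970601789303 1.928252573451194
```

{"method": "play_rows", "body": {
  "rows": [
    [120, [0, 0, 0], [0, 0, 0]],
    [0, [0, 0, 0], [0, 0, 0]],
    [0, [0, 0, 0], [0, 0, 0]],
    [0, [0, 0, -1], [0, 0, 0]],
    [0, [0, 0, -4], [0, 0, 0]],
    [0, [0, 0, -8], [0, 0, 0]],
    [0, [0, 0, -10], [0, 0, 0]],
    [0, [0, 0, -10], [0, 0, 0]]
  ]
}}

```text
clock: 7.92
eef_pos: [594.8, 16.5, 269.5]
tcp_rot: [-3.139, -0.008, -0.332]
contact_force: [0.2, -0.8, 0.6]
opening: 1.004
```

```bash
python3 s.py;python3 - <<'E'
from h import *
c=snap("wrist","wrist3");cv2.imwrite("pics/w3c.png",cv2.resize(c['p'][:,:,::-1],None,fx=1.5,fy=1.5,interpolation=2))
E
```

```text
7.92 [594.801  16.532 269.549] [-3.139 -0.008 -0.332] F [ 0.161 -0.832  0.588] T [-0.018 -0.027  0.011] 1.003807846211528 1.928351214239574
```

View pics/w3c.png

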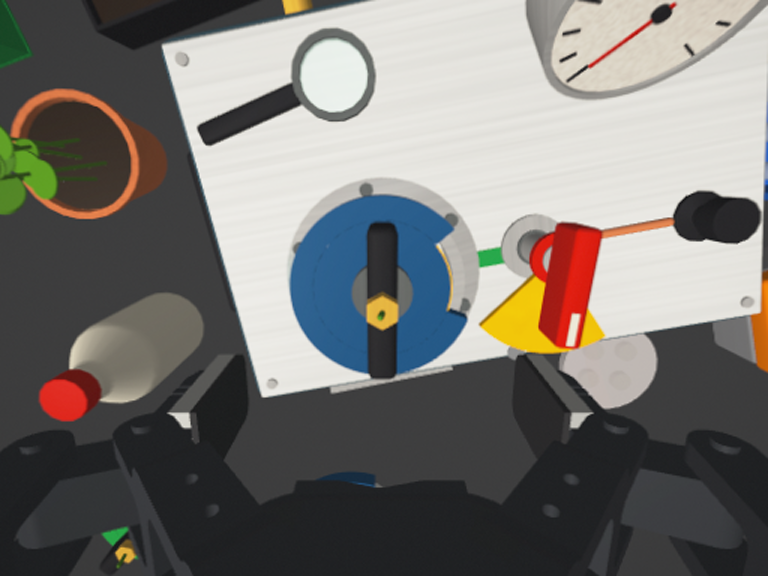

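```bash
python3 - <<'E'
from h import *
c=load("wrist3");X=cloud(c)
hsv=cv2.cvtColor(c['p'],cv2.COLOR_RGB2HSV)
H,S,V=[hsv[...,i].astype(int) for i in range(3)]
m=((H>98)&(H<115)&(S>120)&(abs(X[...,2]-155)<8))
print(np.median(X[m],0),m.sum())
from scipy.optimize import least_squares
cs,_=cv2.findContours(m.astype(np.uint8),0,1);k=max(cs,key=cv2.contourArea)[:,0].astype(float)
W=atz(c,k,155)[:,:2]
s=least_squares(lambda p:np.hypot(*(W-p[:2]).T)-p[2],[590,17,56],loss='cauchy',f_scale=.7);print(s.x)
L=s.x[:2]
N=atz(c,np.array([(452,220),(466,313)])/1.5,155)[:,:2]-L
a=np.degrees(np.arctan2(N[:,1],N[:,0]));print(N,a,a.mean(),"want",-98.39)
b=atz(c,np.array([(381,222),(382,378)])/1.5,181)[:,:2];d=b[0]-b[1];print("bar",np.degrees(np.arctan2(d[1],d[0]))+8.39,b.mean(0))
red=((H<8)|(H>172))&(S>150)&(abs(X[...,2]-190)<3)&(X[...,0]<640)
Q=X[red][:,:2].astype(np.float32);r=cv2.minAreaRect(Q);print(len(Q),r,cv2.boxPoints(r))
E
python3 -c "
import cv2
p=cv2.imread('pics/wrist3.png')
cv2.imwrite('pics/w3d.png',cv2.resize(p[120:260,270:470],None,fx=4,fy=4,interpolation=2))"
```

```text
[600.43462769  19.91543898 154.14477872] 7914
[592.39862132  16.73915315  54.66526841]
[[ 25.6110225  -51.79675165]
 [-31.08748536 -43.62397755]] [ -63.68980095 -125.4745773 ] -94.58218912787046 want -98.39
bar -10.30727932018258 [591.08737483  17.28626934]
1168 ((567.519775390625, -82.34082794189453), (13.36124324798584, 64.1180191040039), 66.18055725097656) [[ 535.49347  -75.5052 ]
 [ 594.1501  -101.39963]
 [ 599.5461   -89.17645]
 [ 540.88947  -63.28203]]
```

View pics/w3d.png

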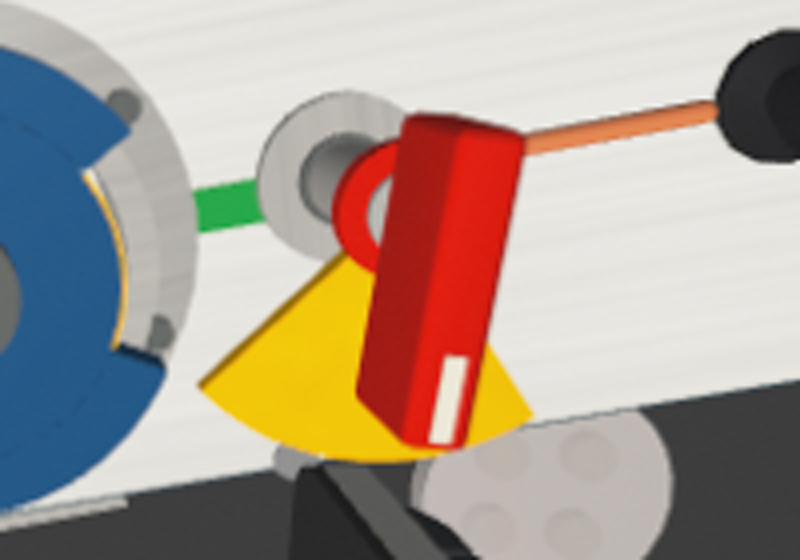

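{"method": "play_rows", "body": {
  "rows": [
    [110, [0.5, 3, 0], [0, 0, -0.12]],
    [110, [1, 6, 0], [0, 0, -0.24]],
    [110, [1.74, 10.3, 0], [0, 0, -0.36]],
    [110, [1.74, 10.3, 0], [0, 0, -0.48]],
    [110, [1.74, 10.3, 0], [0, 0, -0.6]],
    [110, [1.74, 10.3, 0], [0, 0, -0.72]],
    [110, [1.74, 10.3, 0], [0, 0, -0.84]],
    [110, [1.74, 10.3, 0], [0, 0, -0.96]],
    [110, [1.74, 10.3, 0], [0, 0, -1.08]],
    [110, [1.74, 10.3, 0], [0, 0, -1.2]],
    [110, [1.74, 10.3, 0], [0, 0, -1.32]],
    [110, [1.74, 10.3, 0], [0, 0, -1.44]]
  ]
}}

```text
clock: 8.97
eef_pos: [574.2, -86.5, 262.3]
tcp_rot: [-3.14, 0.001, 1.114]
contact_force: [0.2, 0.1, -0.1]
opening: 0.567
```

{"method": "play_rows", "body": {
  "rows": [
    [110, [0, 0, 0], [0, 0, -0.12]],
    [110, [0, 0, 0], [0, 0, -0.24]],
    [110, [0, 0, 0], [0, 0, -0.36]],
    [110, [0, 0, 0], [0, 0, -0.48]],
    [110, [0, 0, 0], [0, 0, -0.6]],
    [110, [0, 0, 0], [0, 0, -0.72]],
    [110, [0, 0, 0], [0, 0, -0.84]],
    [110, [0, 0, 0], [0, 0, -0.96]],
    [110, [0, 0, 0], [0, 0, -1.08]],
    [110, [0, 0, 0], [0, 0, -1.2]],
    [110, [0, 0, 0], [0, 0, -1.32]],
    [110, [0, 0, 0], [0, 0, -1.44]]
  ]
}}

```text
clock: 9.97
eef_pos: [574.1, -86.5, 262.3]
tcp_rot: [-3.141, -0.002, 2.554]
contact_force: [0.1, 0.1, -0.9]
opening: 0.572
```

{"method": "play_rows", "body": {
  "rows": [
    [110, [0, 0, 0], [0, 0, -0.1]],
    [110, [0, 0, 0], [0, 0, -0.178]],
    [110, [0, 0, 0], [0, 0, -0.178]],
    [110, [0, 0, 0], [0, 0, -0.178]]
  ]
}}

```text
clock: 10.3
eef_pos: [574.4, -86.5, 262.6]
tcp_rot: [-3.141, -0.001, 2.723]
contact_force: [0.3, -0.4, 0.1]
opening: 0.569
```

```bash
python3 s.py;python3 - <<'E'
from h import *
c=snap("wrist","wrist4");cv2.imwrite("pics/w4c.png",cv2.resize(c['p'][:,:,::-1],None,fx=1.5,fy=1.5,interpolation=2))
X=cloud(c)
hsv=cv2.cvtColor(c['p'],cv2.COLOR_RGB2HSV)
H,S,V=[hsv[...,i].astype(int) for i in range(3)]
red=((H<8)|(H>172))&(S>150)&(abs(X[...,2]-190)<3)&(X[...,0]<640)
Q=X[red][:,:2].astype(np.float32);r=cv2.minAreaRect(Q);print(len(Q),r,cv2.boxPoints(r))
c=load("wrist3");L=np.array([592.4,16.7])
N=atz(c,np.array([(302.5,152.5),(311,211)]),155)[:,:2]-L
a=np.degrees(np.arctan2(N[:,1],N[:,0]));print(np.linalg.norm(N,axis=1),a,a.mean())
E
```

```text
10.3 [574.351 -86.509 262.576] [-3.141 -0.001  2.723] F [ 0.295 -0.441  0.09 ] T [ 0.046  0.013 -0.01 ] 0.5689281618777581 -1.304454145060424
1238 ((565.7459106445312, -82.646484375), (13.665506362915039, 64.29991912841797), 66.42146301269531) [[ 533.54694  -76.04862]
 [ 592.4786  -101.76896]
 [ 597.9449   -89.24435]
 [ 539.01324  -63.52401]]
[55.19457515 54.60206627] [ -68.25330553 -127.63160566] -97.94245559162648
```

View pics/w4c.png

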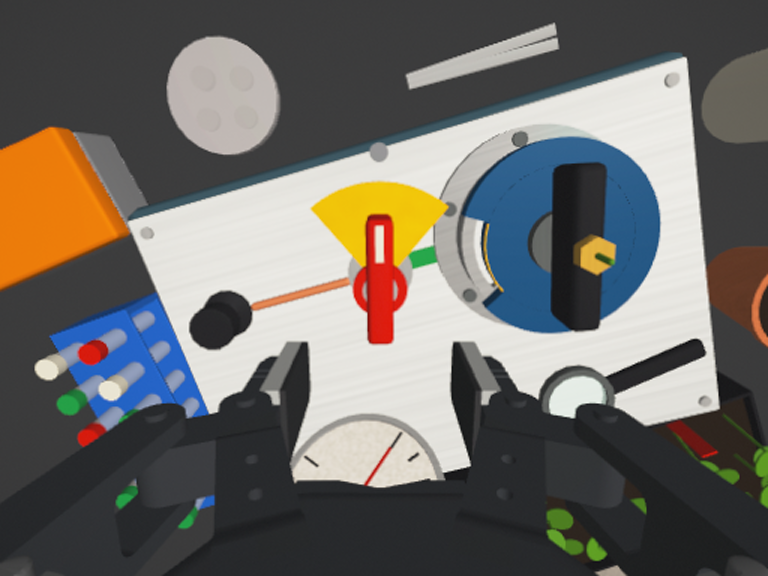

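```bash
python3 - <<'E'
from h import *
R=np.array([576.6,-87]);ux=np.array([-.914,.407]);uy=np.array([.407,.914])
for n in("wrist0","wrist3","side0","scene0"):
    c=load(n);X=cloud(c)
    m=(X[...,2]>170)&(X[...,2]<240)&(c['d']>0)&(X[...,0]>610)&(X[...,0]<800)&(X[...,1]<-40)&(X[...,1]>-300)
    Q=X[m]
    if len(Q)<10: continue
    d=Q[:,:2]-R;print(n,len(Q),Q.min(0),Q.max(0),"min dist",np.percentile(np.hypot(*d.T),1),"tx",np.percentile(d@ux,[1,99]),"ty",np.percentile(d@uy,[1,99]))
E
```

```text
wrist0 193 [ 678.74454442 -104.76278605  170.07058279] [695.72125629 -96.0036443  182.60323439] min dist 103.16690157775267 tx [-113.0792137   -98.40253231] ty [27.60169883 38.50385655]
wrist3 3672 [ 664.35058717 -198.50601426  170.0036054 ] [707.05059436 -96.45284018 198.73370258] min dist 105.3680489101412 tx [-128.93650615 -101.06450869] ty [-61.26955451  40.18044839]
side0 139 [ 676.68342197 -169.66098122  170.12602036] [726.65461503 -94.51006427 226.24716904] min dist 104.0725095261456 tx [-165.3693337   -99.02257219] ty [-15.90376575  46.99976968]
scene0 963 [ 665.60531018 -203.53073267  170.19767746] [ 734.6195126  -110.28211348  227.17195658] min dist 135.25554650110635 tx [-173.883487   -129.89118393] ty [-63.13734348  31.51099435]
```

{"method": "play_rows", "body": {
  "rows": [
    [110, [-0.22, 0.03, 3], [0, 0, 0]],
    [110, [-0.22, 0.03, 6.5], [0, 0, 0]],
    [110, [-0.22, 0.03, 9], [0, 0, 0]],
    [110, [-0.22, 0.03, 10.25], [0, 0, 0]],
    [110, [-0.22, 0.03, 10.25], [0, 0, 0]],
    [110, [-0.22, 0.03, 10.25], [0, 0, 0]]
  ]
}}

```text
clock: 10.85
eef_pos: [577.1, -87.2, 160.9]
tcp_rot: [-3.141, -0.001, 2.725]
contact_force: [-0.3, -0.4, 0.9]
opening: 0.57
```

{"method": "play_rows", "body": {
  "rows": [
    [180, [0, 0, 0], [0, 0, 0]],
    [255, [0, 0, 0], [0, 0, 0]],
    [255, [0, 0, 0], [0, 0, 0]],
    [255, [0, 0, 0], [0, 0, 0]],
    [255, [0, 0, 0], [0, 0, 0]],
    [255, [0, 0, 0], [0, 0, 0]]
  ],
  "squeeze": 60
}}

```text
clock: 11.35
eef_pos: [577.7, -88.1, 162.6]
tcp_rot: [-3.141, 0.003, 2.726]
contact_force: [-2.5, -4.1, 6.0]
opening: 0.153
```

```bash
python3 s.py
```

```text
11.35 [577.691 -88.098 162.624] [-3.141  0.003  2.726] F [-2.506 -4.086  6.024] T [-0.61   0.369  0.104] 0.15337485709426724 -1.3073645986691043
```

{"method": "play_rows", "body": {
  "rows": [
    [255, [0, -0.09, -0.1], [0, 0, 0.03]],
    [255, [0, -0.09, -0.1], [0, 0, 0.06]],
    [255, [0, -0.09, -0.1], [0, 0, 0.09]],
    [255, [0, -0.09, -0.1], [0, 0, 0.12]]
  ]
}}

```text
clock: 11.68
eef_pos: [577.6, -88.3, 162.7]
tcp_rot: [3.141, 0.002, 2.604]
contact_force: [1.7, -2.2, -3.4]
opening: 0.154
```

```bash
python3 s.py
```

```text
11.68 [577.554 -88.318 162.691] [3.141 0.002 2.604] F [ 1.716 -2.24  -3.444] T [-0.212 -0.384  0.138] 0.1536874673915827 -1.1874918192410753
```

{"method": "play_rows", "body": {
  "rows": [
    [255, [0, 0, 0], [0, 0, 0.02]],
    [255, [0, 0, 0], [0, 0, 0.04]]
  ]
}}

```text
clock: 11.85
eef_pos: [577.5, -88.4, 162.7]
tcp_rot: [3.141, 0.002, 2.565]
contact_force: [2.5, -2.5, -0.7]
opening: 0.153
```

```bash
python3 s.py
```

```text
11.85 [577.516 -88.402 162.668] [3.141 0.002 2.565] F [ 2.48  -2.521 -0.682] T [-0.434 -0.475  0.168] 0.15250578970342205 -1.1479146656133132
```

{"method": "play_rows", "body": {
  "rows": [
    [255, [0, 0, 0], [0, 0, 0.015]],
    [255, [0, 0, 0], [0, 0, 0.03]]
  ]
}}

```text
clock: 12.02
eef_pos: [577.4, -88.4, 162.6]
tcp_rot: [3.141, 0.002, 2.535]
contact_force: [2.0, -3.5, 3.6]
opening: 0.15
```

```bash
python3 s.py
```

```text
12.02 [577.435 -88.415 162.63 ] [3.141 0.002 2.535] F [ 2.035 -3.546  3.606] T [-0.602 -0.406  0.145] 0.14955710534013367 -1.1179525908824373
```

{"method": "play_rows", "body": {
  "rows": [
    [255, [0, 0, 0], [0, 0, 0.01]],
    [255, [0, 0, 0], [0, 0, 0.02]]
  ]
}}

```text
clock: 12.18
eef_pos: [577.5, -88.4, 162.6]
tcp_rot: [3.141, 0.002, 2.515]
contact_force: [2.6, -3.9, 4.6]
opening: 0.156
```

```bash
python3 s.py
```

```text
12.18 [577.451 -88.435 162.65 ] [3.141 0.002 2.515] F [ 2.635 -3.916  4.598] T [-0.785 -0.434  0.145] 0.15550610599816353 -1.0982460745506333
```

Tz stays at friction level (0.145) past 0.21 rad; continue a little cautiously.

{"method": "play_rows", "body": {
  "rows": [
    [255, [0, 0, 0], [0, 0, 0.02]],
    [255, [0, 0, 0], [0, 0, 0.04]]
  ]
}}

```text
clock: 12.35
eef_pos: [577.4, -88.5, 162.6]
tcp_rot: [3.141, 0.002, 2.475]
contact_force: [2.0, -5.0, 6.0]
opening: 0.152
```

```bash
python3 s.py
```

```text
12.35 [577.379 -88.514 162.616] [3.141 0.002 2.475] F [ 1.982 -4.956  6.014] T [-0.839 -0.379  0.175] 0.15223564280443524 -1.057854670939833
```

{"method": "play_rows", "body": {
  "rows": [
    [255, [0, 0, 0], [0, 0, 0.02]],
    [255, [0, 0, 0], [0, 0, 0.04]]
  ]
}}

```text
clock: 12.52
eef_pos: [577.3, -88.6, 162.6]
tcp_rot: [3.141, 0.002, 2.435]
contact_force: [1.4, -5.6, 5.7]
opening: 0.155
```

```bash
python3 s.py
```

```text
12.52 [577.343 -88.571 162.627] [3.141 0.002 2.435] F [ 1.393 -5.615  5.733] T [-0.886 -0.374  0.125] 0.15487559235340803 -1.017785874900658
```

{"method": "play_rows", "body": {
  "rows": [
    [255, [-0.07, -0.09, -0.05], [0, 0, 0.05]],
    [255, [-0.07, -0.09, -0.05], [0, 0, 0.1]],
    [255, [-0.07, -0.09, -0.05], [0, 0, 0.15]],
    [255, [-0.07, -0.09, -0.05], [0, 0, 0.2]],
    [255, [-0.07, -0.09, -0.05], [0, 0, 0.25]],
    [255, [-0.07, -0.09, -0.05], [0, 0, 0.3]],
    [255, [-0.07, -0.09, -0.05], [0, 0, 0.35]],
    [255, [-0.07, -0.09, -0.05], [0, 0, 0.4]]
  ]
}}

```text
clock: 13.18
eef_pos: [576.7, -89.1, 162.6]
tcp_rot: [3.141, 0.0, 2.033]
contact_force: [1.1, -2.4, 4.0]
opening: 0.154
```

```bash
python3 s.py
```

```text
13.18 [576.683 -89.114 162.633] [3.141 0.    2.033] F [ 1.103 -2.357  4.04 ] T [-0.461 -0.262  0.156] 0.15391432621696566 -0.6182417193245154
```

{"method": "play_rows", "body": {
  "rows": [
    [255, [0, 0, 0], [0, 0, 0.05]],
    [255, [0, 0, 0], [0, 0, 0.1]],
    [255, [0, 0, 0], [0, 0, 0.15]],
    [255, [0, 0, 0], [0, 0, 0.2]],
    [255, [0, 0, 0], [0, 0, 0.25]],
    [255, [0, 0, 0], [0, 0, 0.3]],
    [255, [0, 0, 0], [0, 0, 0.35]],
    [255, [0, 0, 0], [0, 0, 0.4]],
    [255, [0, 0, 0], [0, 0, 0.45]]
  ]
}}

```text
clock: 13.93
eef_pos: [575.8, -89.3, 162.6]
tcp_rot: [-3.14, 0.0, 1.583]
contact_force: [-3.6, -4.1, 6.2]
opening: 0.151
```

```bash
python3 s.py
```

```text
13.93 [575.843 -89.323 162.635] [-3.14   0.     1.583] F [-3.612 -4.12   6.197] T [-0.721  0.281  0.107] 0.15133422680771644 -0.16828484347216513
```

{"method": "play_rows", "body": {
  "rows": [
    [255, [0, 0, 0], [0, 0, 0.02]],
    [255, [0, 0, 0], [0, 0, 0.04]]
  ]
}}

```text
clock: 14.1
eef_pos: [575.7, -89.3, 162.6]
tcp_rot: [-3.14, 0.0, 1.545]
contact_force: [-2.5, -3.6, 6.3]
opening: 0.152
```

```bash
python3 s.py
```

```text
14.1 [575.746 -89.321 162.62 ] [-3.14   0.     1.545] F [-2.489 -3.577  6.309] T [-0.713  0.34   0.13 ] 0.15218649180345387 -0.12951229776397266
```

{"method": "play_rows", "body": {
  "rows": [
    [255, [0, 0, 0], [0, 0, 0.02]],
    [255, [0, 0, 0], [0, 0, 0.04]]
  ]
}}

```text
clock: 14.27
eef_pos: [575.7, -89.3, 162.6]
tcp_rot: [-3.14, 0.0, 1.505]
contact_force: [-3.2, -3.5, 7.1]
opening: 0.151
```

{"method": "play_rows", "body": {
  "rows": [
    [255, [0, 0, 0], [0, 0, 0.02]],
    [255, [0, 0, 0], [0, 0, 0.04]]
  ]
}}

```text
clock: 14.43
eef_pos: [575.6, -89.3, 162.6]
tcp_rot: [-3.14, 0.001, 1.465]
contact_force: [-4.1, -4.1, 7.7]
opening: 0.152
```

```bash
python3 s.py
```

```text
14.43 [575.591 -89.291 162.629] [-3.14   0.001  1.465] F [-4.134 -4.068  7.659] T [-0.697  0.354  0.17 ] 0.1517607045680378 -0.04973648030732878
```

{"method": "play_rows", "body": {
  "rows": [
    [255, [0, 0, 0], [0, 0, 0.01]],
    [255, [0, 0, 0], [0, 0, 0.02]]
  ]
}}

```text
clock: 14.6
eef_pos: [575.6, -89.3, 162.6]
tcp_rot: [-3.14, 0.001, 1.445]
contact_force: [-5.0, -3.7, 7.0]
opening: 0.152
```

```bash
python3 s.py
```

```text
14.6 [575.557 -89.313 162.641] [-3.14   0.001  1.445] F [-4.98  -3.729  6.961] T [-0.728  0.379  0.109] 0.1515499000001881 -0.0301713600316532
```

{"method": "play_rows", "body": {
  "rows": [
    [255, [0, 0, 0], [0, 0, 0.01]],
    [255, [0, 0, 0], [0, 0, 0.02]]
  ]
}}

```text
clock: 14.77
eef_pos: [575.5, -89.3, 162.6]
tcp_rot: [-3.14, 0.001, 1.425]
contact_force: [-4.7, -3.8, 7.2]
opening: 0.153
```

```bash
python3 s.py
```

```text
14.77 [575.492 -89.31  162.613] [-3.14   0.001  1.425] F [-4.705 -3.821  7.186] T [-0.729  0.442  0.116] 0.15266285772827087 -0.010215134123063635
```

{"method": "play_rows", "body": {
  "rows": [
    [255, [0, 0, 0], [0, 0, 0.01]],
    [255, [0, 0, 0], [0, 0, 0.01]]
  ]
}}

```text
clock: 14.93
eef_pos: [575.5, -89.3, 162.6]
tcp_rot: [-3.14, 0.001, 1.416]
contact_force: [-4.2, -3.6, 7.2]
opening: 0.153
```

```bash
python3 s.py
```

```text
14.93 [575.499 -89.3   162.627] [-3.14   0.001  1.416] F [-4.157 -3.582  7.157] T [-0.697  0.382  0.386] 0.1528759322773752 -0.000491568444270453
```

{"method": "play_rows", "body": {
  "rows": [
    [255, [0, 0, 0], [0, 0, -0.01]],
    [180, [0, 0, 0], [0, 0, -0.01]],
    [110, [0, 0, 0], [0, 0, -0.01]],
    [110, [0, 0, 0], [0, 0, -0.01]],
    [110, [0, 0, 0], [0, 0, -0.01]],
    [110, [0, 0, -1], [0, 0, -0.01]],
    [110, [0, 0, -4], [0, 0, -0.01]],
    [110, [0, 0, -8], [0, 0, -0.01]],
    [110, [0, 0, -12], [0, 0, -0.01]],
    [110, [0, 0, -12], [0, 0, -0.01]],
    [110, [0, 0, -12], [0, 0, -0.01]]
  ]
}}

```text
clock: 15.85
eef_pos: [578.1, -89.3, 285.8]
tcp_rot: [3.136, -0.0, 1.426]
contact_force: [0.2, -0.9, -0.8]
opening: 0.567
```

```bash
python3 s.py;python3 - <<'E'
from h import *
c=snap("wrist","wrist5");cv2.imwrite("pics/w5c.png",cv2.resize(c['p'][:,:,::-1],None,fx=1.5,fy=1.5,interpolation=2))
X=cloud(c)
hsv=cv2.cvtColor(c['p'],cv2.COLOR_RGB2HSV)
H,S,V=[hsv[...,i].astype(int) for i in range(3)]
red=((H<8)|(H>172))&(S>150)&(abs(X[...,2]-190)<3)&(X[...,0]<640)&(X[...,1]>-130)
Q=X[red][:,:2].astype(np.float32);r=cv2.minAreaRect(Q);print(len(Q),r)
vx,vy,_,_=cv2.fitLine(Q,2,0,.01,.01).ravel();print("bar ang",np.degrees(np.arctan2(vy,vx)),"was 156.3")
m=((H>98)&(H<115)&(S>120)&(abs(X[...,2]-155)<8));print("lid z",np.median(X[m],0),m.sum())
E
```

```text
15.85 [578.109 -89.267 285.758] [ 3.136 -0.     1.426] F [ 0.201 -0.921 -0.754] T [-0.029 -0.029  0.032] 0.5673568063561916 -0.01080257133958609
984 ((578.0001220703125, -75.96438598632812), (65.53236389160156, 12.919144630432129), 81.86822509765625)
bar ang 81.29644 was 156.3
lid z [593.1909059   22.83773413 154.20591685] 9172
```

View pics/w5c.png

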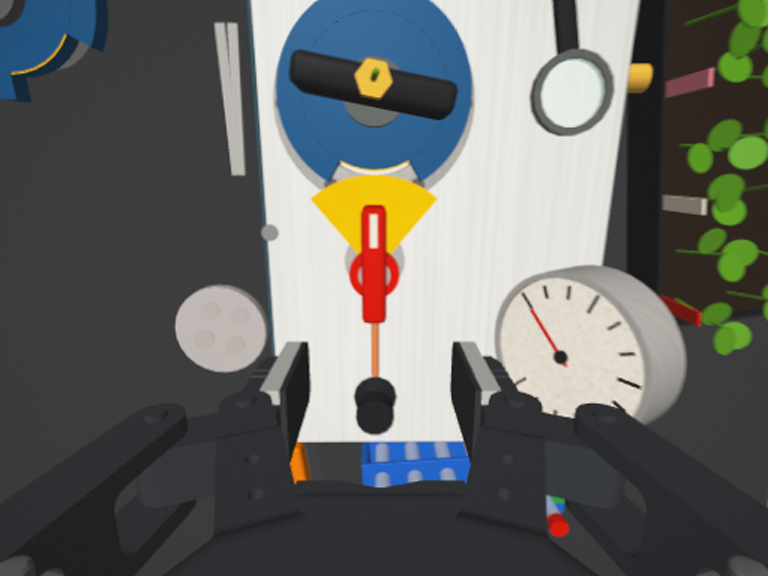

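```bash
python3 -c "
from rig import r
r.sign_off()"
```

```text
the job is handed in; nothing more can be done
```

The lid is home under its claws and the red valve stands at chamber. Both have been let go, and the job was handed in at about 16 s of the 72 s allowed.

**Lid:** I pressed it down with 10 to 13 N and turned it about 70° clockwise until the stop was felt. The last small step took the moment to 0.74 N m, a little above the 0.6 N m guideline. I backed off at once, and the highest downward push I read was 12.7 N. The lid-collar contact force cannot be read; your figures (22 N, plus 26 N per N m at the stop) suggest it stayed under the 55 N limit. After release:
- The disc top stood at about 154 mm (155 expected when held down).
- The handle was about 10° off the console's x axis, within the 17° allowed.
- The rim notch pointed at the valve within about 0.5°. A first rougher reading was 4° off; re-reading the corner pixels corrected it.

**Valve:** It passed the interlock angle at plain friction, about 0.15 N m, and I turned it until the moment rose to 0.39 N m at the chamber stop. The last picture shows the handle turned 75° from its start and the yellow plate sitting in the lid's notch.

**Clear of everything:** The gripper was clear of everything at about 286 mm with near-zero force. The magnifier, forceps and dish look undisturbed in that picture. The wash bottle, seedling, tip box and tube rack were out of view or only partly in view, so I did not check those four again.

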